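# Hold the stain flask down in the touch shaker

## Robot

A 6-joint arm with a two-finger parallel gripper is mounted at the origin on the work surface. World frame = base frame: x ahead of the robot, y to its left, z up, the work surface at z = 0. Lengths are in m, angles in rad, forces in N, time in s.
With the tool pointing down it reaches from about 0.375 to 0.9 m from the base axis. Payload 3.1 kg.
Tool frame: the origin (TCP) lies at the very end of the fingers, on their centre line; the grasp point (between the pads) lies 19 mm behind it; x points along the fingers, z is the direction in which the jaws open and shut, and the axes are right-handed (so a half turn about x gives the same grasp; the last joint's range is limited). The gripper opens to 85 mm and grips with 20 to 120 N. Pads are 22 mm wide; open, the fingers measure 114 mm over their backs; the gripper's body (76 mm by 85 mm) begins 54 mm behind the grasp point. The pads swing forward as they close: fully open they stand 13 mm farther back than shut.
Start: joints at [1.048, 0.527, 1.433, -0, 1.181, -0.178], TCP at [0.211, 0.588, 0.231] pointing down, gripper open.
Joint ranges: [-3.08, 3.08], [-0.75, 2.2], [0.22, 2.44], [-1.43, 4.57], [0, 2.65], [-2.85, 2.85]. Speed limits (rad/s): [2.79, 2.79, 3.14, 3.14, 3.14, 3.14].

## Interface

Orientations are given as a unit quaternion [x, y, z, w].
In Python, from station import manip, viewer, job gives the robot as it stands.
- The arm moves only by the tool move_arm, never from a script. Its argument "deltas" is one flat list of numbers, 7 for each row, row after row: the finger opening in mm, from 0 to 85.4, then the shift along the tool's x, y, z in mm, then the turn, a rotation vector about the tool's x, y, z in degrees. In form: [jaw, tx, ty, tz, rx, ry, rz, jaw, tx, ty, tz, rx, ry, rz, ...]. A call has 1 to 10 rows; each row shifts and turns the commanded pose from where the row before left it, along the tool's axes as they then stand; what a row does not reach is not made up. A row lasts 1/10 s, in which the tool goes at most 50 mm and 8.59 degrees, less where a joint would pass 70% of its speed; a pose out of reach is approached as far as the arm can. A call is refused whole if a number of a shift passes 50 or a number of a turn 8.59, either way. A call with a gripper value outside its range is refused whole. The fingers move at their own pace and stop on an object; "force" is the grip in N (left out, the last holds). Time passes only in rows, so rows that do not move let the fingers close. It gives the time, the measured TCP pose, the force and the opening at its end, in the units of the state.
- manip.sense(): the state, without advancing time (a new reading comes with each control period).
- viewer.snapshot(name): name is "side" or "top"; returns a dict with "image" (480x640x3 uint8, red, green, blue), "depth" (480x640 float32, m along the optical axis (not along the pixel's ray), 0 where there is no reading), "fovy" (degrees; the focal length in pixels is half the picture's height over the tangent of half this angle, whatever the lens; pixels are square), "cx", "cy" (the principal point, pixels), "k1" (the pictures are not rectified: a ray, as slopes to the right and down, at radius r is drawn at 1 + k1 r^2 times it, then the intrinsics apply), "R" (3x3) and "t" (3): a world point X has camera coordinates R X + t. Camera axes: x right, y down, z forward; pixel columns grow to the right and rows downward; lengths in m; the calibration is good to about 2 mm. A picture is of the moment at which its call begins.
- job.sign_off(): hands the job in, once; it reports no verdict.
The state is a dict: "t": time; "q": joint angles; "qd": joint speeds; "tau": joint torques, N m; "tcp_pos": TCP position; "tool_rot": TCP orientation; "force": force on the tool from outside, world axes, zero at the start; "ft_torque": the same for the moment, N m; "finger_gap": opening from 0.0 (shut) to 1.0 (fully open).
Only numpy, scipy, OpenCV 4.12 (cv2) and the standard library are available. Lean on these libraries where they do the work, as an engineer would, in place of code of your own. Each camera call takes 0.05 s, during which the arm holds its last target.

## Task

Take the round flask out of the rack by drawing it forward out of its fork, seat it upright in the sprung ring of the shaker, and press it down until the ring is at its lower stop, firmly but without ramming it. Finish while still holding it pressed down there, so that the shaker keeps running. Keep the flask upright all the way, leave the other flask hanging, and do not disturb the other things on the bench.

Things in the scene. Friction and masses are not known exactly. Their poses are not given: they have to be found in the camera images.
- flask: the round flask: amber glass ball 64 mm across, 220 g (70 to 140 %), weighted low. Origin: lowest point of the ball; z up. Heights above it: neck 18 mm across up to 92 mm, glass collar 38 mm across from 92 to 100 mm, cork knob 24 mm across from 100 to 140 mm
- flask_knob (a point): point on the axis in the middle of the round flask's cork knob, 120 mm above its lowest point. The cork is fixed in the neck: grip it from above, fingertips just above the collar
- rack: fixed rack: two forks of steel bars (8 mm wide, 10 mm thick, top 110 mm above the bench) on a wooden stand. Each fork makes a slot 22 mm wide along x, at y = -65 and +65 mm, from x = +12 mm (closed) to its open tips at x = -50 mm; a flask hangs in each by its collar. Origin: on the bench, midway between the two necks; -x: the way the slots open, towards the robot; z up
- rack_mouth (a point): midway between the tips of the two forks, at the height of their top (rack x = -50 mm). The hanging flasks' necks are at rack x of -8 to 0 mm, their undersides 18 mm above the bench; they come out only along the slot to the front. The ball is clear when its axis is 32 mm past the tips. The wooden stand is at rack x > 80 mm
- shaker: fixed grey touch shaker, 130 (x) by 112 (y) mm, flat top 55 mm above the bench, that runs only while its ring is pressed down. Origin: on the bench under the ring's axis; z up
- ring_top (a point): centre of the upper rim of the shaker's sprung ring cradle, 104 mm above the bench when up; moves down with the ring. The ring is an open aluminium funnel 14 mm high, 84 mm across; inside 68 mm across at the rim, narrowing to 44 mm. The round flask seated in it has its lowest point about 23 mm below this point
- ring (a joint): how far the ring is pressed down, m: 0 up, 0.016 at its lower stop. Spring: starts to give at about 6 N, about 14 N at the stop; comes up again if let go. The flask's own weight does not press it down
- square_flask: the other flask in the rack: same neck, collar and cork, but a square body 52 x 52 mm, 60 mm high, flat underneath; stays hanging. Origin: centre of its underside
- wax_tin: low steel tin, 60 mm across, 40 mm high, standing; origin: centre of its underside
- briar_block: dark wood block 65 x 42 x 40 mm; origin: centre of its underside
- stem_rod: black rod 20 mm thick, 120 mm long, lying; origin: under its middle
- scraper: screwdriver-like scraper, lying on the bench; origin: under its middle
- stain_brush: brush, lying on the bench; origin: under its middle
- bowl_blank: turned dark wood bowl blank, 42 mm across, 46 mm high, standing; origin: centre of its underside
Mind the look-alikes: they are no part of the job. Leave any black look-alike of the flask alone.

How it is judged:
By the outcome, as a careful person would: the job done as asked, in the order asked, and still so for the second after the job is handed in, while the arm keeps its last pose, push and grip.
It also fails if it takes over 48 s, if anything falls off the work surface, if the arm or the gripper's body presses on something with over 40 N, if the wrist force passes 120 N, or if a joint passes its speed limit or range.

## Working session

There is one attempt and no reset: what is moved stays moved. The work goes in short steps, Python scripts to look and compute and a tool call to move; the robot and the scene stay as the last step left them, time stands still between calls to the robot, and variables do not carry over. Pictures are saved under pics/ and viewed, and the job is handed in when it is done.

Besides the shell and the picture viewer there is one more tool, called after ">>>" by a JSON object that holds its "fn" and its "kwargs", one argument or row to a line. move_arm: Moves the arm, as the interface text tells. Its arguments: {"type":"object","properties":{"deltas":{"type":"array"},"force":{"type":"number"}},"required":["deltas"]}

```bash
ls; mkdir -p pics; cat > h.py <<'E'
from station import manip, viewer, job
import numpy as np, cv2, pickle
def snap(n,tag):
    s=viewer.snapshot(n); pickle.dump(s,open(f'pics/{tag}.pkl','wb')); cv2.imwrite(f'pics/{tag}.png',s['image'][:,:,::-1]); return s
def load(tag): return pickle.load(open(f'pics/{tag}.pkl','rb'))
def K(s):
    f=240/np.tan(np.radians(s['fovy'])/2); return f
def ray(s,u,v):
    f=K(s); a=np.array([(u-s['cx'])/f,(v-s['cy'])/f]); b=a.copy()
    for _ in range(20): b=a/(1+s['k1']*(b@b))
    d=s['R'].T@np.array([b[0],b[1],1]); o=-s['R'].T@s['t']; return o,d
def atz(s,u,v,z):
    o,d=ray(s,u,v); return o+d*(z-o[2])/d[2]
def atd(s,u,v):
    o,d=ray(s,u,v); return o+d*s['depth'][int(round(v)),int(round(u))]
def proj(s,X):
    c=s['R']@np.asarray(X)+s['t']; b=c[:2]/c[2]; b=b*(1+s['k1']*(b@b)); return b*K(s)+[s['cx'],s['cy']]
def cloud(s):
    f=K(s); v,u=np.mgrid[0:480,0:640]; a=np.stack([(u-s['cx'])/f,(v-s['cy'])/f],-1); b=a.copy()
    for _ in range(20): b=a/(1+s['k1']*(b**2).sum(-1,keepdims=True))
    c=np.concatenate([b,np.ones(b.shape[:2]+(1,))],-1)*s['depth'][...,None]
    return (c-s['t'])@s['R']
def crop(tag,x0,y0,x1,y1,k,out):
    im=cv2.imread(f'pics/{tag}.png')[y0:y1,x0:x1]; cv2.imwrite(f'pics/{out}.png',cv2.resize(im,None,fx=k,fy=k,interpolation=cv2.INTER_CUBIC))
E
python3 - <<'E'
from h import *
for n in('side','top'):
    s=snap(n,n+'0'); print(n,-s['R'].T@s['t'],s['fovy'],s['k1'])
print(manip.sense())
E
```

```text
pics
side [ 0.29386146 -0.72272083  1.00046696] 48.05144514344108 -0.0023876487198573114
top [0.32960346 0.02517985 1.06855285] 52.04066841209418 0.003185294173815166
{'t': 0.1, 'q': array([ 1.04848797e+00,  5.28385807e-01,  1.43377717e+00,  2.75292692e-05,
        1.18139202e+00, -1.78505630e-01]), 'qd': array([ 0.00054277, -0.00389201,  0.00058379,  0.00118751, -0.00231118,
       -0.00033881]), 'tau': array([-2.31372860e-04, -4.43303704e+01, -1.78583872e+01, -2.12579635e-04,
        3.88257133e-03, -2.71825293e-06]), 'tcp_pos': array([0.21031191, 0.58787154, 0.23042277]), 'tool_rot': array([-0.40738363,  0.57879348,  0.40681523,  0.57752753]), 'force': array([ 0.17348563, -0.15458329, -0.37949379]), 'ft_torque': array([ 0.03076928, -0.04363541,  0.05430505]), 'finger_gap': 0.9970628010792079}
```

View pics/side0.png

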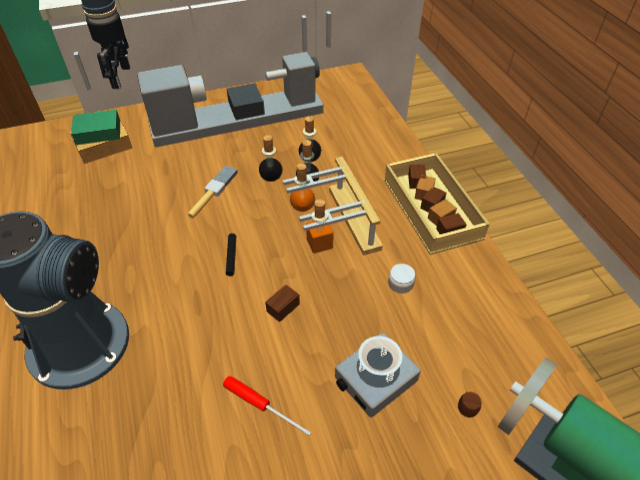

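View pics/top0.png

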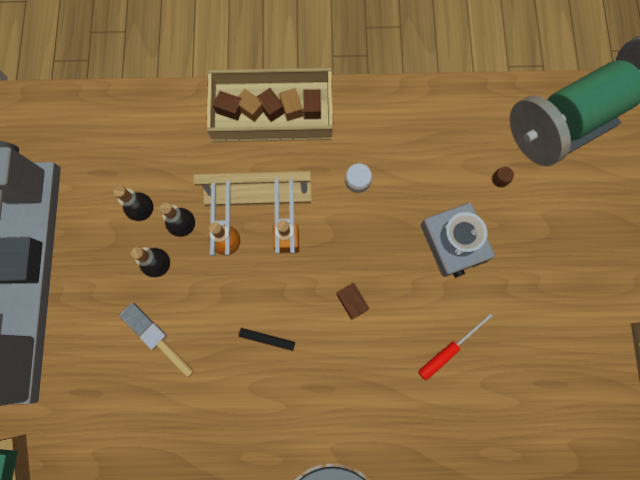

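```bash
python3 - <<'E'
from h import *
crop('top0',100,160,320,270,3.6,'c1'); crop('side0',240,110,390,260,4,'c2'); crop('top0',410,190,510,290,6,'c3')
t=load('top0');s=load('side0')
for n,S in(('t',t),('s',s)):
    C=cloud(S)
    np.save(f'pics/C{n}.npy',C)
E
```

```text
(no output)
```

View pics/c1.png

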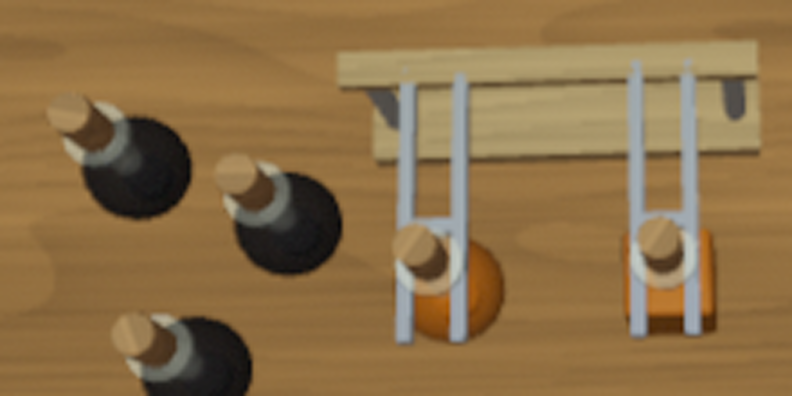

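View pics/c2.png

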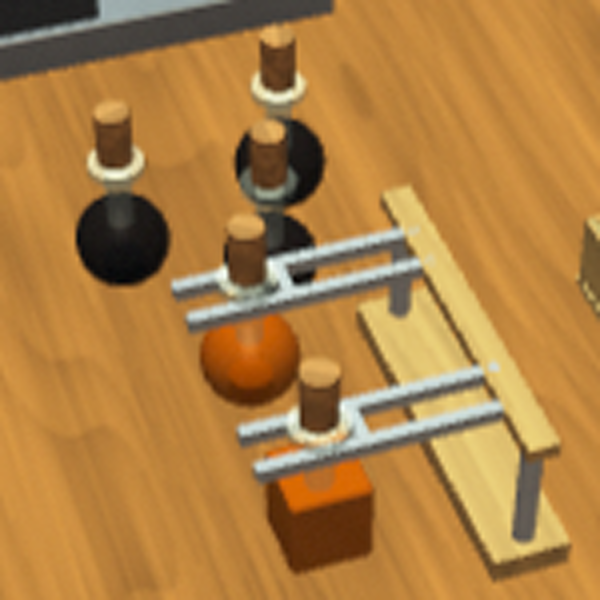

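View pics/c3.png

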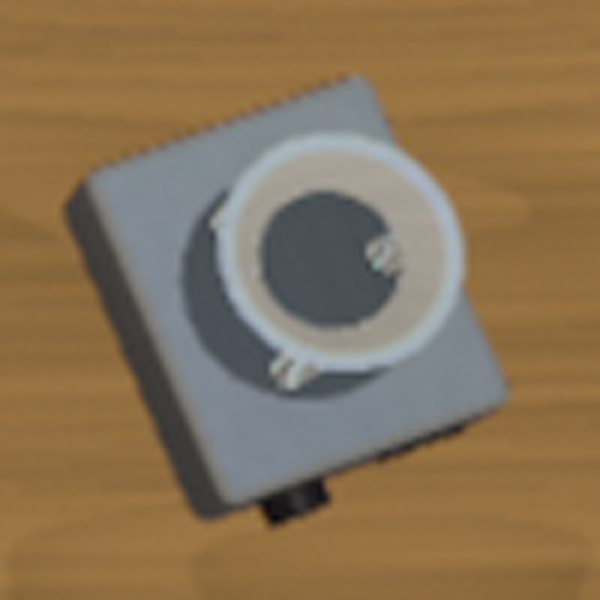

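```bash
python3 - <<'E'
from h import *
t=load('top0');s=load('side0')
P=lambda S,c,o,k,z: atz(S,c[0]/k+o[0]-.36,c[1]/k+o[1]-.36,z).round(4)
T=lambda x,y,z:P(t,(x,y),(100,160),3.6,z)
S=lambda x,y,z:P(s,(x,y),(240,110),4,z)
print('cork top',T(415,242,.158),S(246,227,.158))
print('collar',T(430,263,.118),S(249,277,.118))
print('square cork',T(659,238,.158),S(320,373,.158))
print('round fork tips',T(404,343,.11),T(458,341,.11),S(173,288,.11),S(190,325,.11))
print('bar far',T(408,85,.11),T(460,76,.11),T(638,65,.11),T(688,65,.11))
print('sq fork tips',T(638,335,.11),T(693,334,.11),S(240,433,.11),S(257,472,.11))
print('black corks',T(70,110,.14),T(239,172,.14),T(134,332,.14), S(113,110,.14),S(270,132,.14),S(278,35,.14))
Ct=np.load('pics/Ct.npy');Cs=np.load('pics/Cs.npy')
# depth-based
def reg(C,lo,hi):
    m=((C>lo)&(C<hi)).all(-1); return C[m]
for nm,C in(('t',Ct),('s',Cs)):
    a=reg(C,[.35,.1,.13],[.65,.4,.2])
    print(nm,len(a))
    # clusters
    from scipy.cluster.hierarchy import fclusterdata
    l=fclusterdata(a[:,:2],.02,'distance')
    for i in set(l):
        q=a[l==i]; print(len(q),q.min(0).round(3),q.max(0).round(3),q[q[:,2]>q[:,2].max()-.006].mean(0).round(4))
# ring
for nm,C in(('t',Ct),('s',Cs)):
    a=reg(C,[.3,-.4,.097],[.6,-.15,.115]); 
    c,r=cv2.minEnclosingCircle((a[:,:2]*1000).astype(np.float32)); print('ring',len(a),c,r,np.median(a[:,2]),a[:,2].max())
    A=np.c_[a[:,:2],np.ones(len(a))]
im=t['image']
print('ring px',P(t,(341,251),(410,190),6,.104))
E
```

```text
cork top [0.5679 0.216  0.158 ] [0.5673 0.2137 0.158 ]
collar [0.5662 0.2158 0.118 ] [0.5682 0.2138 0.118 ]
square cork [0.5676 0.0864 0.158 ] [0.5691 0.0836 0.158 ]
round fork tips [0.523  0.2307 0.11  ] [0.5235 0.2009 0.11  ] [0.5239 0.2278 0.11  ] [0.5243 0.1932 0.11  ]
bar far [0.6729 0.2322 0.11  ] [0.6777 0.2027 0.11  ] [0.6824 0.1011 0.11  ] [0.6818 0.0726 0.11  ]
sq fork tips [0.525  0.1015 0.11  ] [0.525  0.0711 0.11  ] [0.5258 0.0983 0.11  ] [0.5258 0.0663 0.11  ]
black corks [0.6513 0.4114 0.14  ] [0.6139 0.3168 0.14  ] [0.5257 0.3691 0.14  ] [0.5269 0.369  0.14  ] [0.6149 0.3154 0.14  ] [0.6514 0.4105 0.14  ]
t 419
163 [0.554 0.205 0.132] [0.578 0.228 0.162] [0.5664 0.2175 0.1575]
124 [0.601 0.307 0.13 ] [0.625 0.331 0.143] [0.6127 0.3194 0.1394]
132 [0.512 0.358 0.13 ] [0.537 0.381 0.143] [0.5239 0.3703 0.1396]
s 279
137 [0.556 0.199 0.13 ] [0.578 0.225 0.161] [0.567  0.2133 0.1576]
67 [0.513 0.353 0.13 ] [0.538 0.383 0.143] [0.5256 0.3658 0.1397]
67 [0.602 0.305 0.131] [0.625 0.33  0.142] [0.6131 0.3158 0.1393]
8 [0.642 0.395 0.13 ] [0.65  0.4   0.144] [0.6439 0.3973 0.1426]
ring 542 (562.3508911132812, -280.1071472167969) 41.58522033691406 0.10172729559116692 0.10784871708696128
ring 581 (564.3357543945312, -282.4076843261719) 42.30437088012695 0.1022794947404549 0.10806137219560974
ring px [ 0.5625 -0.2808  0.104 ]
```

```bash
cat >> h.py <<'E'
from scipy.spatial.transform import Rotation as Ro
def plan(p,zdir=None):
    """tool-frame shift (mm) and turn (deg) to pose with x down, z=zdir"""
    S=manip.sense(); R=Ro.from_quat(S['tool_rot']); M=R.as_matrix()
    print('t',S['t'],'tcp',S['tcp_pos'].round(4),'axes x',M[:,0].round(4),'z',M[:,2].round(4),'gap',round(S['finger_gap'],3),'F',S['force'].round(2),'q',S['q'].round(3))
    if zdir is not None:
        z=np.array(zdir,float); z/=np.linalg.norm(z); x=np.array([0,0,-1.]); D=np.stack([x,np.cross(z,x),z],1)
        print('turn deg',np.degrees((R.inv()*Ro.from_matrix(D)).as_rotvec()).round(2))
        print('shift in target axes',((np.array(p)-S['tcp_pos'])@D*1000).round(1))
    print('shift mm',((np.array(p)-S['tcp_pos'])@M*1000).round(1))
E
python3 - <<'E'
from h import *
plan([.567,.2148,.235],[0,1,0]);plan([.567,.2148,.235],[0,-1,0])
t=load('top0'); print(atz(t,242,332,.02),atz(t,294,346,.02))
C=np.load('pics/Ct.npy'); 
m=(C[...,0]>.6)&(C[...,0]<.72)&(C[...,1]>.03)&(C[...,1]<.3); print('stand top',np.percentile(C[m][:,2],[90,99]))
E
```

```text
t 0.1 tcp [0.2103 0.5879 0.2304] axes x [-0.001  -0.0017 -1.    ] z [ 0.3371  0.9415 -0.0019] gap 0.997 F [ 0.17 -0.15 -0.38] q [ 1.048  0.528  1.434  0.     1.181 -0.179]
turn deg [-19.7   -0.11  -0.04]
shift in target axes [  -4.6 -356.7 -373.1]
shift mm [  -4.3 -461.6 -231. ]
t 0.1 tcp [0.2103 0.5879 0.2304] axes x [-0.001  -0.0017 -1.    ] z [ 0.3371  0.9415 -0.0019] gap 0.997 F [ 0.17 -0.15 -0.38] q [ 1.048  0.528  1.434  0.     1.181 -0.179]
turn deg [ 1.603e+02 -6.000e-02  1.500e-01]
shift in target axes [ -4.6 356.7 373.1]
shift mm [  -4.3 -461.6 -231. ]
[0.37452288 0.18236523 0.02      ] [0.34357502 0.07324931 0.02      ]
stand top [0.10967084 0.11225915]
```

>>> {"fn": "move_arm", "kwargs": {
  "deltas": [85, 0, 0, 0, -6.6, 0, 0, 85, 0, 0, 0, -6.6, 0, 0, 85, 0, 0, 0, -6.5, 0, 0, 85, 0, -20, -22, 0, 0, 0, 85, 0, -25, -26, 0, 0, 0, 85, 0, -25, -26, 0, 0, 0, 85, 0, -25, -26, 0, 0, 0, 85, 0, -25, -26, 0, 0, 0, 85, 0, -25, -26, 0, 0, 0, 85, 0, -25, -26, 0, 0, 0]
}}

```text
t: 1.1
tcp_pos: [0.3812, 0.4091, 0.2309]
tool_rot: [-0.5, 0.5, 0.5, 0.5]
force: [0.1, 0.8, -1.1]
finger_gap: 0.999
```

>>> {"fn": "move_arm", "kwargs": {
  "deltas": [85, 0, -25, -26, 0, 0, 0, 85, 0, -25, -26, 0, 0, 0, 85, 0, -25, -26, 0, 0, 0, 85, 0, -25, -26, 0, 0, 0, 85, 0, -25, -26, 0, 0, 0, 85, 0, -25, -26, 0, 0, 0, 85, 0, -20, -26, 0, 0, 0, 85, 0, -17, -13, 0, 0, 0, 85, 0, 0, 0, 0, 0, 0, 85, 0, 0, 0, 0, 0, 0]
}}

```text
t: 2.1
tcp_pos: [0.5671, 0.2158, 0.2308]
tool_rot: [-0.499, 0.5, 0.5, 0.5]
force: [-0.6, -0.2, -0.0]
finger_gap: 0.999
```

```bash
python3 - <<'E'
from h import *
plan([.567,.2148,.121],[0,1,0])
snap('side','s1'); snap('top','t1')
crop('s1',200,60,400,260,3,'c4')
E
```

```text
t 2.1 tcp [0.5671 0.2158 0.2308] axes x [-1.6e-03  5.0e-04 -1.0e+00] z [5.e-04 1.e+00 5.e-04] gap 0.999 F [-0.56 -0.22 -0.03] q [ 1.790e-01  5.040e-01  1.480e+00  1.000e-03  1.160e+00 -1.391e+00]
turn deg [-0.03  0.03 -0.09]
shift in target axes [ 1.098e+02  1.000e-01 -1.000e+00]
shift mm [109.8  -0.   -1. ]
```

View pics/c4.png

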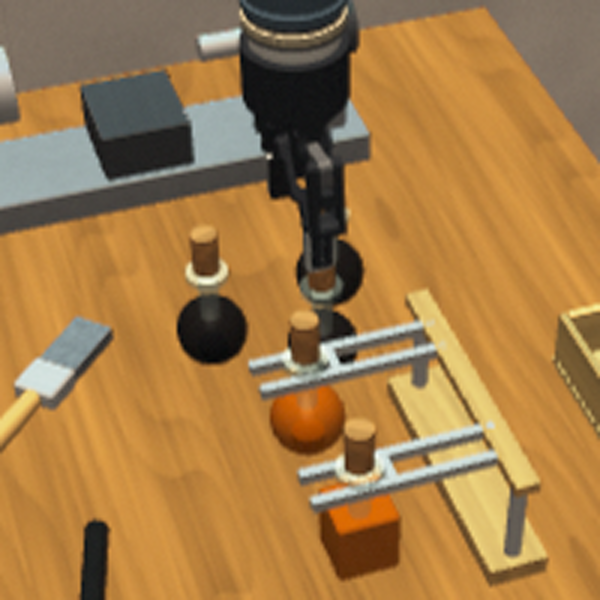

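>>> {"fn": "move_arm", "kwargs": {
  "deltas": [70, 15, 0, 0, 0, 0, 0, 60, 15, 0, -0.5, 0, 0, 0, 60, 15, 0, -0.5, 0, 0, 0, 60, 15, 0, 0, 0, 0, 0, 60, 15, 0, 0, 0, 0, 0, 60, 15, 0, 0, 0, 0, 0, 60, 10, 0, 0, 0, 0, 0, 60, 9, 0, 0, 0, 0, 0, 60, 0, 0, 0, 0, 0, 0],
  "force": 30
}}

```text
t: 3.1
tcp_pos: [0.5665, 0.2149, 0.1213]
tool_rot: [-0.5, 0.5, 0.501, 0.499]
force: [0.3, 0.9, 0.4]
finger_gap: 0.704
```

```bash
python3 - <<'E'
from h import *
plan([.567,.2148,.121],[0,1,0])
snap('side','s2'); snap('top','t2')
crop('s2',240,110,390,260,4,'c5')
crop('t2',170,180,270,280,6,'c6')
E
```

```text
t 3.1 tcp [0.5665 0.2149 0.1213] axes x [-2.4e-03 -4.0e-04 -1.0e+00] z [-9.e-04  1.e+00 -4.e-04] gap 0.704 F [0.31 0.94 0.39] q [ 0.178  0.643  1.575  0.     0.927 -1.394]
turn deg [ 0.05 -0.02 -0.14]
shift in target axes [ 0.3 -0.5 -0.1]
shift mm [ 0.3 -0.5 -0.1]
```

View pics/c5.png

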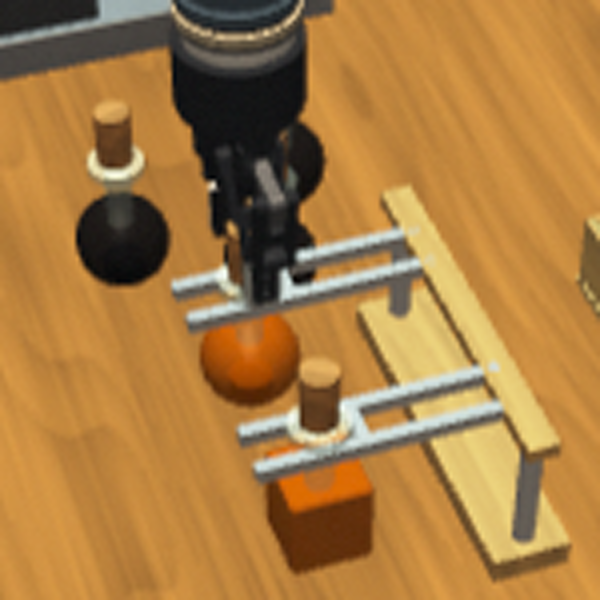

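View pics/c6.png

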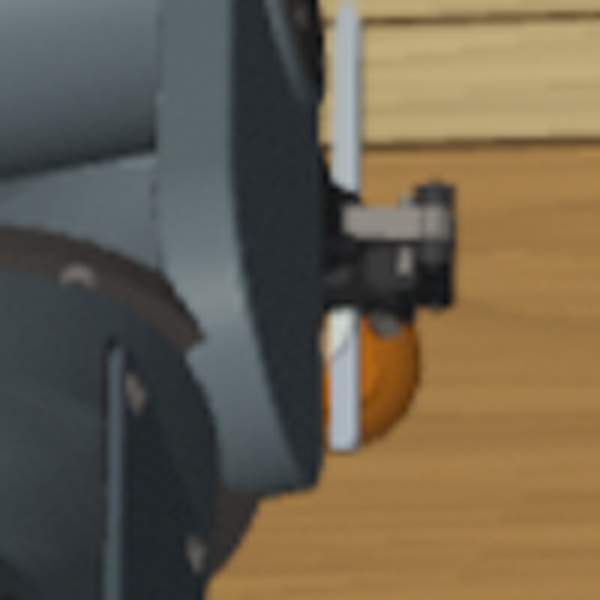

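>>> {"fn": "move_arm", "kwargs": {
  "deltas": [40, 0, 0, 0, 0, 0, 0, 20, 0, 0, 0, 0, 0, 0, 15, 0, 0, 0, 0, 0, 0, 15, 0, 0, 0, 0, 0, 0, 15, 0, 0, 0, 0, 0, 0, 15, 0, 0, 0, 0, 0, 0],
  "force": 30
}}

```text
t: 3.8
tcp_pos: [0.5681, 0.2146, 0.123]
tool_rot: [-0.5, 0.5, 0.5, 0.5]
force: [-0.3, 1.5, 4.7]
finger_gap: 0.271
```

>>> {"fn": "move_arm", "kwargs": {
  "deltas": [5, 0, 0, 0, 0, 0, 0, 5, 0, 0, 0, 0, 0, 0, 5, 0, 0, 0, 0, 0, 0],
  "force": 80
}}

```text
t: 4.1
tcp_pos: [0.5681, 0.2146, 0.1232]
tool_rot: [-0.5, 0.5, 0.5, 0.5]
force: [-0.3, 1.6, 6.5]
finger_gap: 0.26
```

```bash
python3 - <<'E'
from h import *
plan([.467,.2138,.121],[0,1,0])
snap('side','s3'); crop('s3',240,110,390,260,4,'c7')
E
```

```text
t 4.1 tcp [0.5681 0.2146 0.1232] axes x [ 1.4e-03  4.0e-04 -1.0e+00] z [-0.e+00  1.e+00  4.e-04] gap 0.26 F [-0.33  1.61  6.48] q [ 0.177  0.64   1.573  0.     0.927 -1.394]
turn deg [0.   0.02 0.08]
shift in target axes [  2.2 101.1  -0.8]
shift mm [  2.  101.1  -0.8]
```

View pics/c7.png

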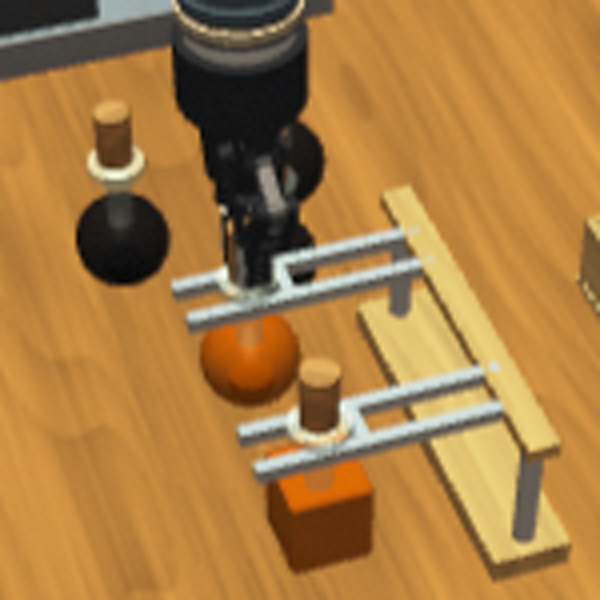

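>>> {"fn": "move_arm", "kwargs": {
  "deltas": [5, -1.5, 0, 0, 0, 0, 0, 5, -1.5, 0, 0, 0, 0, 0, 5, -1, 0, 0, 0, 0, 0, 5, 0, 0, 0, 0, 0, 0]
}}

```text
t: 4.55
tcp_pos: [0.5674, 0.2143, 0.126]
tool_rot: [-0.5, 0.5, 0.5, 0.5]
force: [0.1, 0.4, -1.2]
finger_gap: 0.257
```

>>> {"fn": "move_arm", "kwargs": {
  "deltas": [5, -0.5, 3, 0, 0, 0, 0, 5, 0, 8, -0.1, 0, 0, 0, 5, 0, 10, -0.1, 0, 0, 0, 5, 0, 10, -0.1, 0, 0, 0, 5, 0, 10, -0.2, 0, 0, 0]
}}

```text
t: 5.05
tcp_pos: [0.5252, 0.2139, 0.1268]
tool_rot: [-0.5, 0.5, 0.5, 0.5]
force: [0.4, 0.4, -2.2]
finger_gap: 0.264
```

```bash
python3 - <<'E'
from h import *
plan([.467,.2138,.126],[0,1,0])
snap('side','s4'); crop('s4',240,110,390,260,4,'c8')
E
```

```text
t 5.05 tcp [0.5252 0.2139 0.1268] axes x [-7.e-04 -1.e-04 -1.e+00] z [-2.e-04  1.e+00 -1.e-04] gap 0.264 F [ 0.4   0.35 -2.24] q [ 0.19   0.593  1.673  0.     0.877 -1.381]
turn deg [ 0.01 -0.01 -0.04]
shift in target axes [ 0.8 58.2 -0.1]
shift mm [ 0.8 58.2 -0.1]
```

View pics/c8.png

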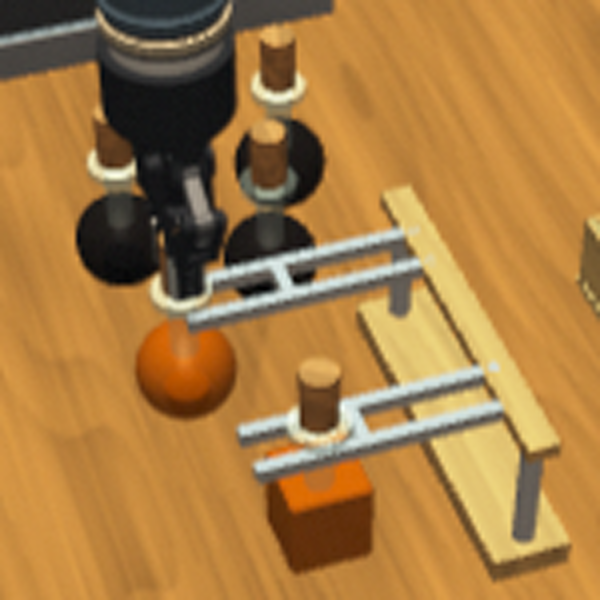

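>>> {"fn": "move_arm", "kwargs": {
  "deltas": [5, 0, 12, -0.1, 0, 0, 0, 5, 0, 15, -0.2, 0, 0, 0, 5, 0, 15, -0.2, 0, 0, 0, 5, 0, 13, -0.1, 0, 0, 0, 5, -8, 3, 0, 0, 0, 0, 5, -20, 0, 0, 0, 0, 0, 5, -25, 0, 0, 0, 0, 0, 5, -25, 0, 0, 0, 0, 0, 5, -25, 0, -10, 0, 0, 0, 5, -14, 0, -20, 0, 0, 0]
}}

```text
t: 6.1
tcp_pos: [0.4703, 0.1841, 0.2468]
tool_rot: [0.502, -0.498, -0.499, -0.501]
force: [0.4, -1.2, -1.9]
finger_gap: 0.262
```

>>> {"fn": "move_arm", "kwargs": {
  "deltas": [5, 0, 0, -25, 0, 0, 0, 5, 0, 0, -30, 0, 0, 0, 5, 0, 0, -35, 0, 0, 0, 5, 0, 0, -35, 0, 0, 0, 5, 0, 0, -35, 0, 0, 0, 5, 0, 0, -35, 0, 0, 0, 5, 0, 0, -35, 0, 0, 0, 5, 0, -6, -35, 0, 0, 0, 5, 0, -10, -35, 0, 0, 0, 5, 0, -12, -35, 0, 0, 0]
}}

```text
t: 7.1
tcp_pos: [0.497, -0.1534, 0.2447]
tool_rot: [0.5, -0.5, -0.499, -0.5]
force: [1.5, 0.4, -2.1]
finger_gap: 0.263
```

>>> {"fn": "move_arm", "kwargs": {
  "deltas": [5, 0, -12, -35, 0, 0, 0, 5, 0, -12, -30, 0, 0, 0, 5, 0, -12, -25, 0, 0, 0, 5, 0, -12, -20, 0, 0, 0, 5, 0, -10, -10, 0, 0, 0, 5, 0, -8, -4, 0, 0, 0, 5, 0, 0, 0, 0, 0, 0, 5, 0, 0, 0, 0, 0, 0]
}}

```text
t: 7.9
tcp_pos: [0.5623, -0.2749, 0.2438]
tool_rot: [-0.5, 0.5, 0.501, 0.5]
force: [-0.1, 0.9, -1.7]
finger_gap: 0.261
```

```bash
python3 - <<'E'
from h import *
plan([.5633,-.281,.238],[0,1,0])
snap('side','s5'); crop('s5',300,250,450,420,3.5,'c9'); snap('top','t5'); crop('t5',390,160,540,310,4,'c10')
E
```

```text
t 7.9 tcp [ 0.5623 -0.2749  0.2438] axes x [-8.e-04  7.e-04 -1.e+00] z [-6.e-04  1.e+00  7.e-04] gap 0.261 F [-0.14  0.87 -1.69] q [-0.633  0.516  1.416  0.     1.211 -2.204]
turn deg [ 0.04  0.04 -0.04]
shift in target axes [ 5.8 -1.  -6.1]
shift mm [ 5.8 -1.  -6.1]
```

View pics/c9.png

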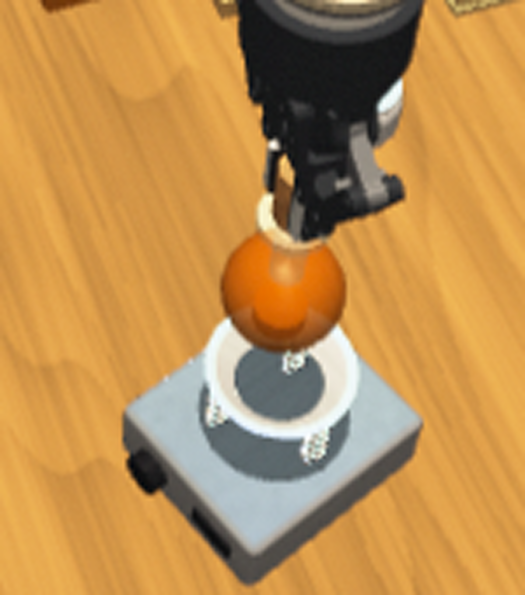

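View pics/s5.png

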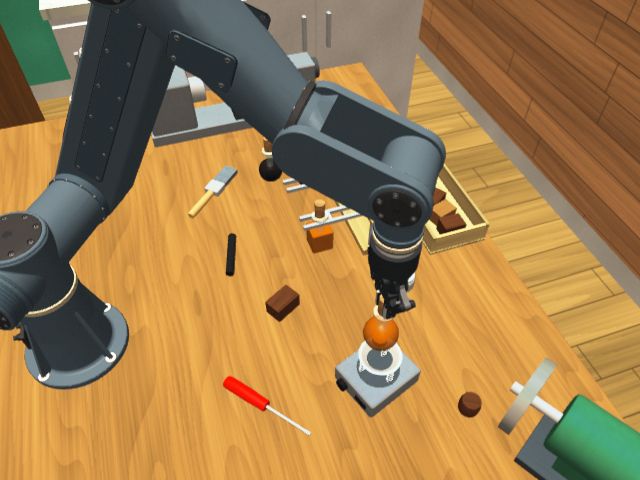

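View pics/c10.png

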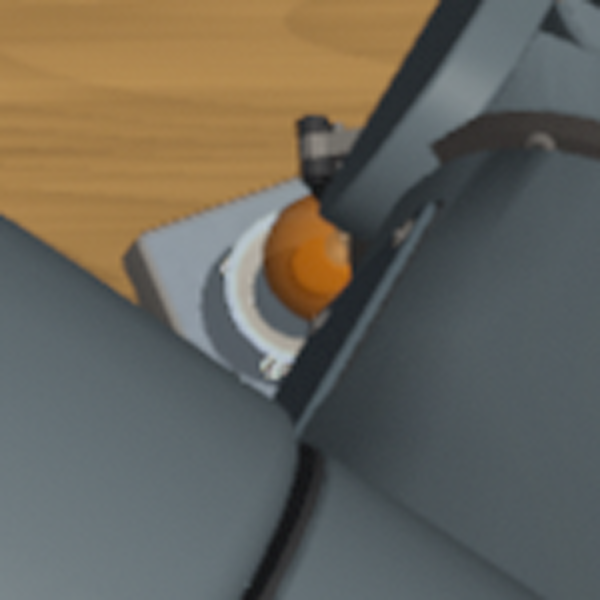

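```bash
cat >> h.py <<'E'
from scipy.optimize import least_squares
def sphere(s):
    C=cloud(s); im=s['image'].astype(int); m=(im[...,0]>90)&(im[...,0]-im[...,2]>90)&(im[...,1]<im[...,0]*.5)
    m&=(abs(C[...,0]-.5633)<.08)&(abs(C[...,1]+.281)<.08)&(C[...,2]>.08)
    a=C[m]; r=least_squares(lambda p:np.linalg.norm(a-p,axis=1)-.032,[.563,-.28,.16],loss='soft_l1',f_scale=.002)
    return r.x,len(a),np.abs(r.fun).mean()
def outline(s):
    im=s['image'].astype(int); C=cloud(s); m=(im[...,0]>90)&(im[...,0]-im[...,2]>90)&(im[...,1]<im[...,0]*.5)&(abs(C[...,0]-.5633)<.08)&(abs(C[...,1]+.281)<.08)&(C[...,2]>.08)
    v,u=np.nonzero(m); return cv2.minEnclosingCircle(np.stack([u,v],1).astype(np.float32))
E
python3 - <<'E'
from h import *
for n in('s5','t5'):
    s=load(n); print(sphere(s),outline(s))
# ring rim pixels from original views: fit ellipse to outer rim
for n in('s','t'):
    C=np.load(f'pics/C{n}.npy'); a=C[((C>[.5,-.35,.099])&(C<[.63,-.21,.112])).all(-1)]
    r=least_squares(lambda p:np.linalg.norm(a[:,:2]-p[:2],axis=1)-p[2],[.563,-.281,.038],loss='soft_l1',f_scale=.002)
    print(n,r.x)
E
```

```text
(array([ 0.56183432, -0.27453506,  0.17011027]), 433, np.float64(0.0009624604203010706)) ((380.52606201171875, 331.88861083984375), 17.02991485595703)
(array([ 0.563, -0.28 ,  0.16 ]), 0, np.float64(nan)) ((0.0, 0.0), 0.0)
s [ 0.56291598 -0.28392166  0.0366009 ]
t [ 0.5619679  -0.27955689  0.03677625]h.py:40: RuntimeWarning: Mean of empty slice.
  return r.x,len(a),np.abs(r.fun).mean()
  ret = ret.dtype.type(ret / rcount)
```

```bash
python3 - <<'E'
from h import *
def rim(s,c,r,z,N=120):
    return np.array([proj(s,[c[0]+r*np.cos(a),c[1]+r*np.sin(a),z]) for a in np.linspace(0,2*np.pi,N,endpoint=False)])
for n in('side0','top0'):
    s=load(n); g=cv2.cvtColor(s['image'],cv2.COLOR_RGB2GRAY).astype(np.float32)
    best=[]
    from scipy.ndimage import map_coordinates as mc
    def score(p):
        def samp(r):
            q=rim(s,p,r,.104); return mc(g,[q[:,1],q[:,0]],order=1)
        return (samp(.0385)-samp(.0445)).clip(-60,60).mean()   # bright rim vs outside
    for x in np.arange(.555,.572,.0005):
        for y in np.arange(-.290,-.272,.0005): best.append((score((x,y)),x,y))
    best.sort(reverse=True); print(n,np.round(best[:3],4),np.mean(best[:15],0).round(4))
    c=np.mean(best[:15],0)[1:]
    im=s['image'][:,:,::-1].copy(); im=cv2.resize(im,None,fx=4,fy=4,interpolation=cv2.INTER_CUBIC)
    for r in(.042,.034): cv2.polylines(im,[np.round(rim(s,c,r,.104)*4+1.5).astype(np.int32)],True,(0,0,255),1)
    u,v=(proj(s,[c[0],c[1],.104])*4).astype(int); cv2.imwrite(f'pics/r_{n}.png',im[v-150:v+150,u-150:u+150])
a=cv2.imread('pics/r_side0.png');b=cv2.imread('pics/r_top0.png');cv2.imwrite('pics/r.png',np.hstack([a,b]))
E
```

```text
side0 [[58.6905  0.5625 -0.2825]
 [58.6376  0.5635 -0.2825]
 [58.621   0.563  -0.282 ]] [58.4616  0.5632 -0.2824]
top0 [[50.1434  0.563  -0.2805]
 [50.0612  0.5625 -0.2805]
 [50.0601  0.5625 -0.28  ]] [49.6076  0.5627 -0.2803]
```

View pics/r.png

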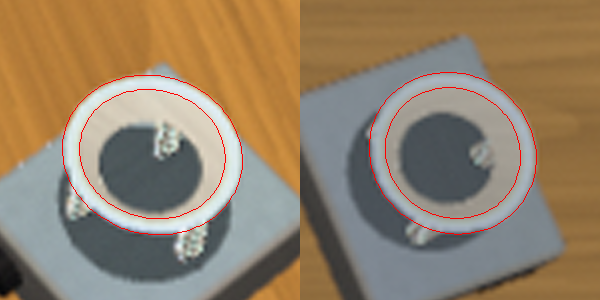

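>>> {"fn": "move_arm", "kwargs": {
  "deltas": [5, 0, -0.5, -3, 0, 0, 0, 5, 0, -0.5, -3.5, 0, 0, 0, 5, 10, 0, 0, 0, 0, 0, 5, 10, 0, 0, 0, 0, 0, 5, 8, 0, 0, 0, 0, 0, 5, 6, 0, 0, 0, 0, 0, 5, 4, 0, 0, 0, 0, 0, 5, 2, 0, 0, 0, 0, 0, 5, 0, 0, 0, 0, 0, 0, 5, 0, 0, 0, 0, 0, 0]
}}

```text
t: 9.0
tcp_pos: [0.5639, -0.2823, 0.2041]
tool_rot: [0.5, -0.5, -0.5, -0.5]
force: [-0.7, 0.5, -1.5]
finger_gap: 0.26
```

```bash
python3 - <<'E'
from h import *
plan([.563,-.2815,.187],[0,1,0])
s=snap('side','s6'); crop('s6',300,250,450,420,3.5,'c11'); print(sphere(s))
E
```

```text
t 9.0 tcp [ 0.5639 -0.2823  0.2041] axes x [ 6.e-04 -4.e-04 -1.e+00] z [-0.e+00  1.e+00 -4.e-04] gap 0.26 F [-0.65  0.48 -1.55] q [-0.641  0.565  1.446 -0.     1.13  -2.212]
turn deg [ 0.   -0.02  0.03]
shift in target axes [17.1  0.9  0.8]
shift mm [17.1  0.9  0.8]
(array([ 0.56402237, -0.28192717,  0.13047168]), 228, np.float64(0.0010885048301710605))
```

View pics/c11.png

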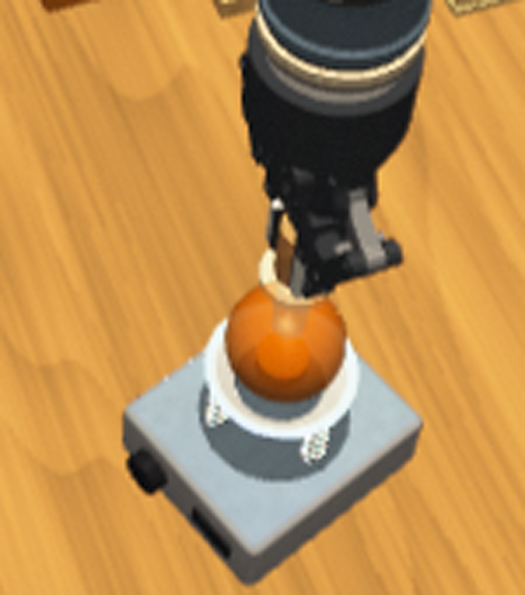

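>>> {"fn": "move_arm", "kwargs": {
  "deltas": [5, 4, 0.5, 0.4, 0, 0, 0, 5, 4, 0, 0, 0, 0, 0, 5, 3, 0, 0, 0, 0, 0, 5, 1, 0, 0, 0, 0, 0, 5, 0, 0, 0, 0, 0, 0]
}}

```text
t: 9.55
tcp_pos: [0.5631, -0.2817, 0.1915]
tool_rot: [-0.5, 0.5, 0.5, 0.5]
force: [-0.1, -1.3, -2.3]
finger_gap: 0.259
```

>>> {"fn": "move_arm", "kwargs": {
  "deltas": [5, 1, 0, 0, 0, 0, 0, 5, 1, 0, 0, 0, 0, 0, 5, 0, 0, 0, 0, 0, 0]
}}

```text
t: 9.85
tcp_pos: [0.5635, -0.2822, 0.1902]
tool_rot: [0.501, -0.5, -0.5, -0.5]
force: [-0.5, -0.9, -0.5]
finger_gap: 0.262
```

>>> {"fn": "move_arm", "kwargs": {
  "deltas": [5, 1, 0, 0, 0, 0, 0, 5, 1, 0, 0, 0, 0, 0, 5, 0, 0, 0, 0, 0, 0]
}}

```text
t: 10.15
tcp_pos: [0.5638, -0.2825, 0.1887]
tool_rot: [0.501, -0.5, -0.499, -0.5]
force: [0.7, -1.0, 3.8]
finger_gap: 0.266
```

>>> {"fn": "move_arm", "kwargs": {
  "deltas": [5, 1, 0, 0, 0, 0, 0, 5, 1, 0, 0, 0, 0, 0, 5, 0, 0, 0, 0, 0, 0]
}}

```text
t: 10.45
tcp_pos: [0.5637, -0.2824, 0.1863]
tool_rot: [0.501, -0.5, -0.499, -0.5]
force: [0.4, -1.6, 5.4]
finger_gap: 0.262
```

>>> {"fn": "move_arm", "kwargs": {
  "deltas": [5, 1.5, 0, 0, 0, 0, 0, 5, 1.5, 0, 0, 0, 0, 0, 5, 1.5, 0, 0, 0, 0, 0, 5, 1.5, 0, 0, 0, 0, 0, 5, 1.5, 0, 0, 0, 0, 0, 5, 0, 0, 0, 0, 0, 0]
}}

```text
t: 11.05
tcp_pos: [0.5639, -0.2825, 0.1795]
tool_rot: [0.501, -0.5, -0.499, -0.5]
force: [0.2, -1.6, 8.5]
finger_gap: 0.256
```

>>> {"fn": "move_arm", "kwargs": {
  "deltas": [5, 1, 0, 0, 0, 0, 0, 5, 1, 0, 0, 0, 0, 0, 5, 1, 0, 0, 0, 0, 0, 5, 0, 0, 0, 0, 0, 0]
}}

```text
t: 11.45
tcp_pos: [0.564, -0.2825, 0.1769]
tool_rot: [0.501, -0.5, -0.499, -0.5]
force: [0.4, -1.4, 10.6]
finger_gap: 0.26
```

>>> {"fn": "move_arm", "kwargs": {
  "deltas": [5, 1, 0, 0, 0, 0, 0, 5, 1, 0, 0, 0, 0, 0, 5, 0, 0, 0, 0, 0, 0]
}}

```text
t: 11.75
tcp_pos: [0.564, -0.2826, 0.1751]
tool_rot: [0.501, -0.5, -0.499, -0.5]
force: [-0.6, -1.4, 10.8]
finger_gap: 0.26
```

>>> {"fn": "move_arm", "kwargs": {
  "deltas": [5, 1, 0, 0, 0, 0, 0, 5, 0, 0, 0, 0, 0, 0, 5, 0, 0, 0, 0, 0, 0]
}}

```text
t: 12.05
tcp_pos: [0.564, -0.2825, 0.1742]
tool_rot: [0.501, -0.5, -0.499, -0.5]
force: [-0.6, -1.4, 11.3]
finger_gap: 0.256
```

>>> {"fn": "move_arm", "kwargs": {
  "deltas": [5, 1, 0, 0, 0, 0, 0, 5, 0, 0, 0, 0, 0, 0, 5, 0, 0, 0, 0, 0, 0]
}}

```text
t: 12.35
tcp_pos: [0.5641, -0.2826, 0.1734]
tool_rot: [0.501, -0.5, -0.499, -0.5]
force: [-1.1, -1.4, 11.2]
finger_gap: 0.262
```

>>> {"fn": "move_arm", "kwargs": {
  "deltas": [5, 1, 0, 0, 0, 0, 0, 5, 0, 0, 0, 0, 0, 0, 5, 0, 0, 0, 0, 0, 0]
}}

```text
t: 12.65
tcp_pos: [0.5642, -0.2826, 0.1732]
tool_rot: [0.501, -0.5, -0.499, -0.5]
force: [-1.9, -0.9, 14.7]
finger_gap: 0.258
```

>>> {"fn": "move_arm", "kwargs": {
  "deltas": [5, 1, 0, 0, 0, 0, 0, 5, 0, 0, 0, 0, 0, 0, 5, 0, 0, 0, 0, 0, 0]
}}

```text
t: 12.95
tcp_pos: [0.5643, -0.2827, 0.1731]
tool_rot: [0.502, -0.5, -0.498, -0.5]
force: [-1.8, 0.6, 18.9]
finger_gap: 0.261
```

>>> {"fn": "move_arm", "kwargs": {
  "deltas": [5, 1, 0, 0, 0, 0, 0, 5, 0, 0, 0, 0, 0, 0, 5, 0, 0, 0, 0, 0, 0, 5, 0, 0, 0, 0, 0, 0, 5, 0, 0, 0, 0, 0, 0]
}}

```text
t: 13.45
tcp_pos: [0.5645, -0.2828, 0.173]
tool_rot: [0.502, -0.5, -0.498, -0.5]
force: [-3.0, 1.1, 22.6]
finger_gap: 0.261
```

```bash
python3 - <<'E'
from h import *
s=snap('side','s7'); crop('s7',300,250,450,420,3.5,'c12'); print(sphere(s)); plan([.5641,-.2826,.1731],[0,1,0])
C=cloud(s); im=s['image'].astype(int); m=((C>[.51,-.335,.075])&(C<[.62,-.23,.115])).all(-1)&(im.min(-1)>190); print('rim z',np.percentile(C[m][:,2],[50,90]))
s=load('side0');C=cloud(s); im=s['image'].astype(int); m=((C>[.51,-.335,.075])&(C<[.62,-.23,.115])).all(-1)&(im.min(-1)>190); print('rim z before',np.percentile(C[m][:,2],[50,90]))
E
```

```text
(array([ 0.56380521, -0.28240537,  0.09956712]), 240, np.float64(0.0011465940091694785))
t 13.5 tcp [ 0.5644 -0.2828  0.173 ] axes x [ 0.0042 -0.0033 -1.    ] z [-2.0e-04  1.0e+00 -3.3e-03] gap 0.255 F [-3.18  0.67 23.  ] q [-0.641  0.601  1.475 -0.     1.06  -2.212]
turn deg [ 0.01 -0.19  0.24]
shift in target axes [-0.1  0.3  0.2]
shift mm [-0.1  0.3  0.2]
rim z [0.08651137 0.08880516]
rim z before [0.10271509 0.10541962]
```

View pics/c12.png

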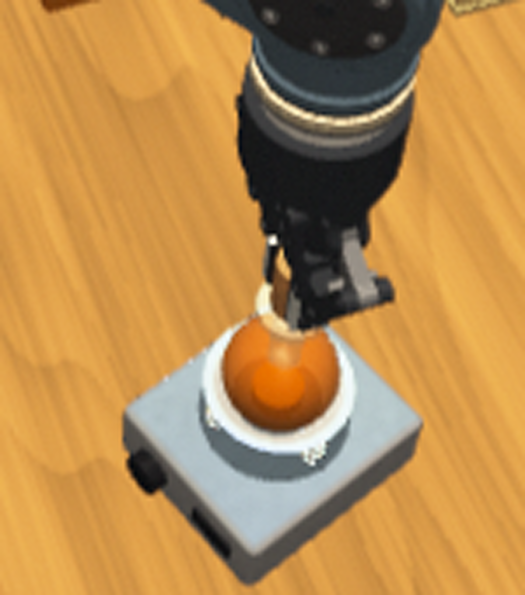

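View pics/s7.png

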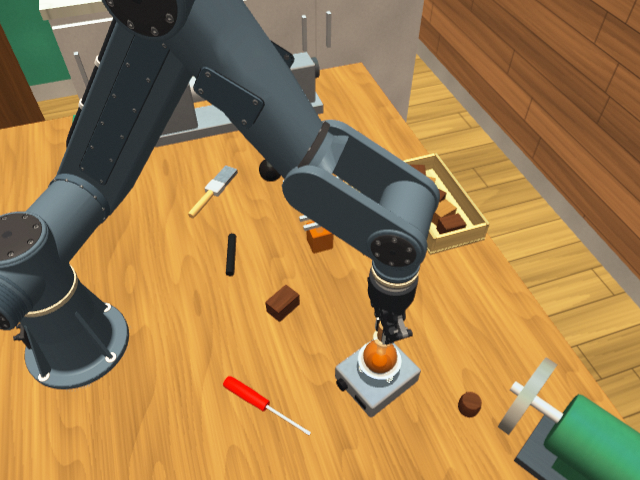

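The rim is about 16 mm lower than at the start, so the ring is at its stop. The flask is seated and upright, the square flask is in its fork, and the push is steady at about 23 N.

```bash
python3 - <<'E'
from h import *
print(manip.sense()['force'].round(1)); print(job.sign_off())
E
```

```text
[-3.2  0.7 23. ]
the job is handed in; nothing more can be done
None
```

I drew the round amber flask forward out of its fork, carried it upright to the shaker and seated it in the sprung ring. I then pressed the ring to its lower stop and handed the job in at about 13.5 s, with the arm still holding it down.

**Last checks:**
- **Ring:** the rim measured about 16 mm below its starting height. The tool stopped moving down at a TCP height of about 173 mm, and from there the force rose steeply.
- **Push:** the wrist read a steady 23 N upward. That is 7 N more than the ring spring needs, once the flask's weight is added.
- **Flask:** it was centred in the ring, and the tool was within about 0.3° of vertical.
- **Rest of the bench:** the last side picture shows the square flask still in its fork, and nothing visible has moved. The arm hid part of the rack and most of the black flasks in that view.

**Disagreements:** the two cameras differed by about 2 mm in y, so I used the average for the positions. While I was closing on the cork, the fingers pressed down on the flask with about 6 N, so I lifted a few millimetres before drawing it out.

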